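# Spot-check a hinged sandwich press with an infrared thermometer

### The arm

A 7-joint arm with a two-finger parallel gripper is mounted at the origin on a cart in front of the work surface, level with it; the furniture and walls round the work are solid. World frame = base frame: x ahead of the robot, y to its left, z up, the work surface at z = 0. Lengths are in m, angles in rad, forces in N, time in s.
With the tool pointing down it reaches from about 0.425 to 0.95 m from the base axis. Payload 4.7 kg.
Tool frame: the origin (TCP) lies at the very end of the fingers, on their centre line; the grasp point (between the pads) lies 19 mm behind it (r.pinch_z is the distance from the TCP to the grasp point, in m); x points along the fingers, y is the direction in which the jaws open and shut, and the axes are right-handed (so a half turn about x gives the same grasp; the last joint's range is limited). The gripper opens to 87 mm and grips with 3 to 60 N. Pads are 19 mm wide; open, the fingers measure 117 mm over their backs; the gripper's body (75 mm by 190 mm) begins 51 mm behind the grasp point.
Start: joints at [-1.228, 0.469, -0.049, 1.532, 0.024, 1.141, -0.082], TCP at [0.245, 0.629, 0.223] pointing down, gripper open.
Joint ranges: [-2.59, 2.59], [-0.33, 1.99], [-1.39, 1.29], [0.1, 2.45], [-1.04, 4.18], [0.21, 1.99], [-2.66, 2.66]. Speed limits (rad/s): [2.57, 2.57, 3.14, 3.14, 3.14, 3.14, 3.14].

### API

Orientations are given as a unit quaternion [x, y, z, w].
In Python, from workcell import r gives the robot as it stands.
- The arm moves only by the shell command python3 -m inch 'ROWS' [OPENING] [FORCE]. ROWS is JSON, a list of rows, each a list of 4 numbers: the shift along the tool's x, y, z in m, then the turn about the tool's x in degrees. A call has 1 to 5 rows; each row shifts and turns the commanded pose from where the row before left it, along the tool's axes as they then stand; what a row does not reach is not made up. A row lasts 1/8 s, in which the tool goes at most 62.5 mm and 10.7 degrees, less where a joint would pass 70% of its speed; a pose out of reach is approached as far as the arm can. A call with a gripper value outside its range is refused whole. OPENING is the gripper's target within -1 to 1 (fully open at 1, half-way at 0, shut at -1), set as the call begins (- or left out, the last holds). The fingers move at their own pace and stop on an object; FORCE is the grip in N (left out, the last holds). Time passes only in rows, so rows that do not move let the fingers close. It gives the time, the measured TCP pose, the force and the opening at its end, in the units of the state.
- r.get_state(): the state, without advancing time (a new reading comes with each control period).
- r.capture(name): name is "scene" or "top" or "wrist"; returns a dict with "img" (420x560x3 uint8, red, green, blue), "camera_matrix" (3x3 intrinsics, pixels), "R" (3x3) and "t" (3): a world point X has camera coordinates R X + t. Camera axes: x right, y down, z forward; pixel columns grow to the right and rows downward; lengths in m; the calibration is good to about 2 mm. The wrist camera is an equidistant fisheye: a pixel r from the principal point sees the ray r / f radians off the axis. A picture is of the moment at which its call begins. There is no depth.
- r.finish_job(): hands the job in, once; it reports no verdict.
Trained networks look in a picture, given as the dict that the camera call returned (one of the last four; its "shot" number tells which), for a name from the list of things; names that differ only in an ending like _2 or _b are one class to them, and where a whole thing is asked for, a point or a joint stands for the part that bears it (a point fixed in the world has none). Each returns a list of dicts, best first, with "score" (0 to 1); they miss things now and then, are a little off and sometimes report something else, mostly with a low value. They report only what shows in the picture. A call takes as long as a camera call.
- r.cut_out(picture, target): "pixels" (420x560 bool, what is visible of it) and "rect" ([centre column, centre row, width, height] in pixels, round what is visible of it).
The state is a dict: "time_s": time; "qpos": joint angles; "qvel": joint speeds; "joint_torque": joint torques, N m; "tool_pos": TCP position; "eef_rot": TCP orientation; "wrist_force": force on the tool from outside, world axes, zero at the start; "wrist_torque": the same for the moment, N m; "opening": finger opening in m.
Only numpy, scipy, OpenCV 4.12 (cv2) and the standard library are available. Lean on these libraries where they do the work, as an engineer would, in place of code of your own. Each camera call takes 0.05 s, during which the arm holds its last target. There are 200 camera calls.

### The job

Before the sandwiches go in, check the heat of the red sandwich press: lift its lid right up to the stop, then take the yellow infrared thermometer from its charging dock and hold its measuring point, 10 cm straight ahead of the lens, steady on the smooth round spot in the middle of the lower plate for a full two seconds. The raised lid overhangs the plate, so slant the thermometer in from the front, leaning no more than about 45 degrees, and never let it touch the hot press. Then stand it back in its dock, leaving the lid up and everything else where it is.

Things in the scene. Friction and masses are not known exactly. Their poses are not given: they have to be found in the camera images.
- press: Fixed red enamelled cast-iron sandwich press standing on the hob, 210 mm deep (its x) by 230 mm wide (its y), 66 mm high when shut; origin: centre of the underside on the hob; its front (-x) with the lid's handle faces roughly to the robot, z up. Its rim is 40 mm high; loop handles stick out 37 mm at each side. Its lid is hinged along the back edge.
- plate_centre (a point): Middle of the smooth grey round spot (40 mm across) on the black ribbed lower plate, 30 mm above the hob; hidden while the lid is shut. Axes as the press.
- press_lid (a joint): Angle of the press's lid in rad: 0 shut, 1.1 at its stop (63 degrees, where it overhangs the lower plate). The hinge is stiff: the lid stays at whatever angle it is left, and takes about 8 N at the handle to raise. The lid is about 25 mm thick.
- lid_handle (a point): Middle of the lid's handle: a straight round wooden bar, 16 mm thick and 128 mm long, parallel to the press's y axis, held 49 mm in front of the lid's front edge by a steel arm at each end; about 59 mm above the hob when the lid is shut. Axes turn with the lid (x-axis towards the hinge).
- lid_hinge (a point): Middle of the lid's hinge axis (parallel to the press's y), at the back of the press, 118 mm behind its centre and 41 mm above the hob; the handle's bar moves about it at a radius of 273 mm.
- wand: Yellow and dark grey infrared thermometer, a straight stick 130 mm long (its z), 36 mm (its x) by 26 mm (its y) in section, 0.12 kg; it stands lens down in the dock. Origin: the middle of the lens, in the lower end face; z points from the lens to the other end; it looks along -z. The lens is a small round window in the flat lower end. Grip it across the 26 mm, 90 to 110 mm from the lens.
- focus (a point): The thermometer's measuring point, 100 mm ahead of the lens on its axis (an unseen point, carried with the thermometer; axes as the thermometer).
- dock: Fixed dark grey charging dock, 66 x 56 mm and 48 mm high on a 90 x 76 mm foot, with a well open at the top: 45 x 35 mm wide at its throat, flared at the mouth, floor 8 mm above the hob. Origin: centre of its underside; the well's longer side lies along its x.
- dock_seat (a point): Centre of the floor of the dock's well, where the lens end of the docked thermometer stands.
- canister: Green square canister with a wooden lid, 92 x 92 x 130 mm; origin at its underside. Leave alone.
- board: Wooden chopping board, 150 x 230 x 21 mm, lying flat; origin at its underside. Leave alone.
- cheese: Block of pale cheese, 73 x 83 x 43 mm, on the board. Leave alone.
- tomato: Red tomato, 74 x 72 x 69 mm, on the board. Leave alone.
- mug: White mug with red stripes, 87 mm across without its handle, 97 mm high. Leave alone.
- jug: Steel thermal jug with a black handle, 161 x 120 x 140 mm. Leave alone.

How it is judged:
On the way, in this order (a step that is already met when the one before it is completed fails the run):
1. the lid stands up at its stop (at least 1.02 rad) (value of joint press_lid above 1.02 rad and velocity of joint press_lid below 0.05 rad/s), for 0.2 s.
2. the thermometer's measuring point is held on the smooth spot (within 15 mm), within 52 degrees of plumb, steady, for 2 s, the lid still up (distance between focus and plate_centre below 0.015 m and angle between wand's own z axis and vertical below 0.9 rad and linear speed of wand below 0.03 m/s and angular speed of wand below 0.25 rad/s and value of joint press_lid above 1.02 rad), for 2 s.
At the end, for the whole second after the job is handed in: The thermometer stands at rest in its dock again, lens down (lens within 10 mm of the middle of the well's floor, leaning less than 0.1 rad), and the lid is still up (over 1.0 rad) (distance between wand and dock_seat below 0.01 m and angle between wand's own z axis and vertical below 0.1 rad and linear speed of wand below 0.02 m/s and value of joint press_lid above 1 rad); the robot touches nothing.
It fails at once if the thermometer touches the press (over 0.5 N) (contact force between wand and press above 0.5 N).
It fails at once if the canister, chopping board, cheese, tomato, mug or jug is moved by more than 20 mm (distance of any of canister, board, cheese, tomato, mug, jug from where it was at the start of the episode above 0.02 m).
It also fails if it takes over 72 s, if anything falls off the work surface, if the arm or the gripper's body presses on something with over 40 N, if the wrist force passes 120 N, or if a joint passes its speed limit or range.

## Working session

There is one attempt and no reset: what is moved stays moved. The work goes in short steps, Python scripts to look and compute and a shell command to move; the robot and the scene stay as the last step left them, time stands still between calls to the robot, and variables do not carry over. Pictures are saved under pics/ and viewed, about 8 in all and at most 12, crops included, and the job is handed in when it is done.

```bash
ls; mkdir -p pics; python3 - <<'E'
from workcell import r
import cv2,numpy as np
s=r.get_state();print(s['tool_pos'],s['eef_rot'],s['opening'],s['time_s'],r.pinch_z)
a=[]
for n in ['scene','top']:
    c=r.capture(n);cv2.imwrite(f'pics/{n}0.png',c['img'][:,:,::-1])
    print(n,c['camera_matrix'],c['R'],c['t'])
    for t in ['press','wand','dock','lid_handle','canister','board','mug','jug']:
        for d in r.cut_out(c,t)[:1]:print(t,d['score'],d['rect'])
E
```

```text
pics
[0.24501039 0.62830613 0.22145419] [ 0.12999039  0.69502685 -0.13141214  0.69481726] 0.0870179336504011 0.0 0.0187
scene [[460.28240588   0.         288.28365882]
 [  0.         460.28240588 211.2519594 ]
 [  0.           0.           1.        ]] [[ 0.82173021 -0.56977348 -0.01084606]
 [-0.34755965 -0.48598785 -0.80188409]
 [ 0.45162124  0.66270204 -0.59738117]] [-0.54042537  0.21931167  1.17437494]
press 0.86 [288.1, 204.6, 99.5, 75.3]
wand 0.85 [309.4, 265.5, 14.9, 40.8]
dock 0.96 [310.6, 285.1, 45.6, 32.6]
lid_handle 0.85 [287.3, 193.7, 97.4, 48.4]
canister 0.81 [195.0, 176.8, 35.4, 39.5]
board 0.75 [383.6, 290.2, 95.9, 75.8]
jug 0.93 [264.4, 151.8, 34.3, 46.6]
top [[394.29555082   0.         278.94912286]
 [  0.         394.29555082 215.35277554]
 [  0.           0.           1.        ]] [[ 0.42464028 -0.90529376  0.01112824]
 [-0.73549948 -0.35211134 -0.57884204]
 [ 0.52794047  0.23761483 -0.81536375]] [-0.28205779  0.4555774   1.08004223]
press 0.63 [279.7, 204.6, 87.6, 64.7]
wand 0.72 [352.4, 267.4, 17.5, 25.9]
dock 0.9 [347.8, 280.9, 29.6, 30.0]
lid_handle 0.86 [277.8, 201.7, 76.8, 54.2]
canister 0.61 [183.3, 207.0, 43.0, 43.0]
board 0.55 [394.2, 251.7, 76.4, 57.4]
mug 0.63 [169.8, 166.1, 30.6, 35.1]
jug 0.74 [222.1, 155.9, 38.0, 46.3]
```

```bash
python3 - <<'E'
import cv2
a=cv2.imread('pics/scene0.png')[110:350,150:470];b=cv2.imread('pics/top0.png')[110:350,150:470]
cv2.imwrite('pics/s_crop.png',cv2.resize(a,(800,600),interpolation=cv2.INTER_CUBIC))
cv2.imwrite('pics/t_crop.png',cv2.resize(b,(800,600),interpolation=cv2.INTER_CUBIC))
E
```

```text
(no output)
```

View pics/s_crop.png

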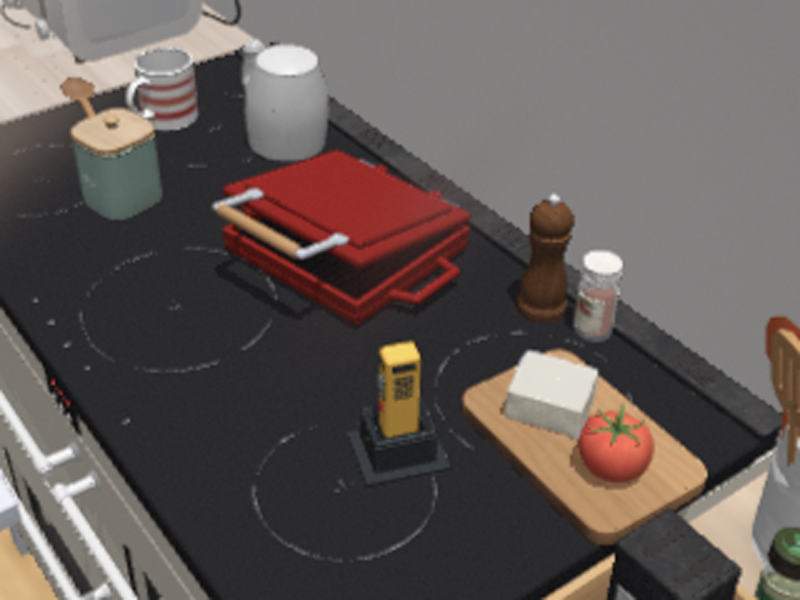

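View pics/t_crop.png

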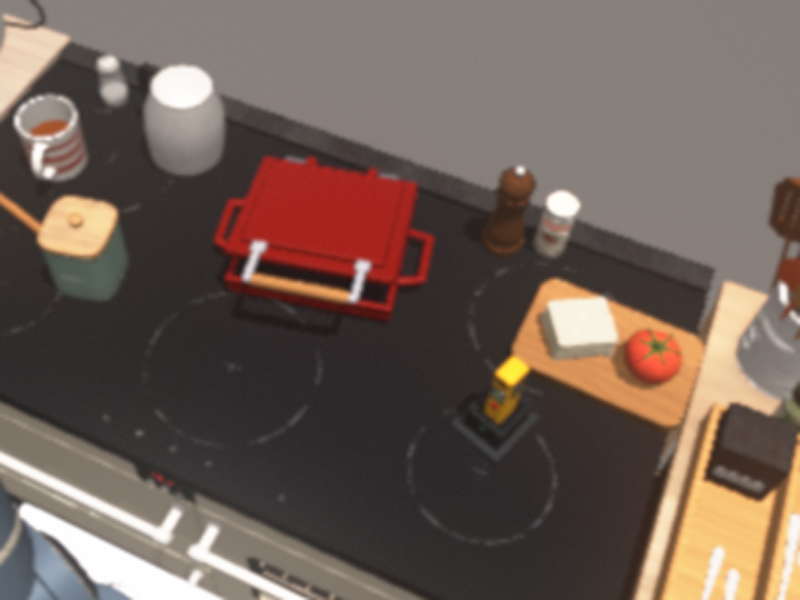

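The pictures show the red press with its lid already slightly raised. In the scene crop its handle bar runs (217,208)–(300,252), and in the top crop (243,280)–(355,298). The docked wand's top is at (399,352) in the scene crop and (514,369) in the top crop. Next I'll triangulate these points.

```bash
cat > h.py <<'E'
import numpy as np,cv2
from scipy.spatial.transform import Rotation as Ro
from workcell import r
def ray(c,uv):
    K=c['camera_matrix'];d=c['R'].T@np.linalg.solve(K,[uv[0],uv[1],1.]);return -c['R'].T@c['t'],d/np.linalg.norm(d)
def onz(c,uv,z):
    o,d=ray(c,uv);return o+d*(z-o[2])/d[2]
def tri(c1,u1,c2,u2):
    o1,d1=ray(c1,u1);o2,d2=ray(c2,u2)
    s=np.linalg.lstsq(np.c_[d1,-d2],o2-o1,rcond=None)[0]
    a,b=o1+s[0]*d1,o2+s[1]*d2;return (a+b)/2,np.linalg.norm(a-b)
def proj(c,X):
    p=c['camera_matrix']@(c['R']@np.asarray(X)+c['t']);return p[:2]/p[2]
def st():
    s=r.get_state();R=Ro.from_quat(s['eef_rot']).as_matrix();return s,np.array(s['tool_pos']),R
E
cat > m.py <<'E'
from h import *
np.set_printoptions(precision=4,suppress=True)
S,T=r.capture('scene'),r.capture('top')
f=lambda p:(150+p[0]/2.5,110+p[1]/2.5)
for n,a,b in [('handleL',(217,208),(243,280)),('handleR',(302,252),(355,298)),('wandtop',(399,352),(514,369)),('pressFR0',(358,322),(390,314)),('pressFL0',(226,250),(230,288)),
 ('lidFR',(360,260),(383,280)),('lidBR',(469,214),(417,181)),('lidBL',(337,152),(264,158)),('footR',(448,467),(538,418)),('footF',(366,481),(497,457)),('footL',(350,432),(453,422))]:
    x,e=tri(S,f(a),T,f(b));print(n,x,round(e,4),'z0:',onz(S,f(a),0)[:2],onz(T,f(b),0)[:2])
print('wand z.138',onz(S,f((399,352)),.138),onz(T,f((514,369)),.138))
E
python3 m.py; python3 -c "
from h import *
s,p,R=st();print(p,R)"
```

```text
handleL [0.4956 0.0337 0.1031] 0.004 z0: [0.5661 0.1709] [0.5533 0.0715]
handleR [ 0.5237 -0.11    0.1143] 0.0011 z0: [0.605  0.0215] [ 0.5937 -0.0833]
wandtop [ 0.4978 -0.3239  0.1366] 0.0017 z0: [ 0.591  -0.2025] [ 0.5817 -0.3202]
pressFR0 [ 0.5814 -0.1393  0.0086] 0.0063 z0: [ 0.5835 -0.1323] [ 0.5904 -0.1376]
pressFL0 [0.53   0.0807 0.0016] 0.0044 z0: [0.5285 0.0815] [0.5334 0.0816]
lidFR [ 0.5897 -0.1237  0.0803] 0.0067 z0: [ 0.6552 -0.0351] [ 0.6385 -0.1066]
lidBR [ 0.7813 -0.0946  0.0546] 0.004 z0: [ 0.8313 -0.0365] [ 0.8288 -0.0817]
lidBL [0.7317 0.1272 0.0497] 0.0011 z0: [0.7773 0.1945] [0.7693 0.1488]
footR [ 0.5262 -0.3714  0.0003] 0.0 z0: [ 0.5264 -0.3712] [ 0.5264 -0.3714]
footF [ 0.4475 -0.3415  0.005 ] 0.0043 z0: [ 0.4477 -0.3384] [ 0.4524 -0.3416]
footL [ 0.473  -0.2745  0.0014] 0.0005 z0: [ 0.4735 -0.2735] [ 0.474  -0.2744]
wand z.138 [ 0.4958 -0.3255  0.138 ] [ 0.4979 -0.324   0.138 ]
[0.2451931  0.62890097 0.22257337] [[ 7.69688235e-07  3.63289367e-01  9.31676358e-01]
 [ 8.01298810e-05  9.31676355e-01 -3.63289366e-01]
 [-9.99999997e-01  7.49347353e-05 -2.83932334e-05]]
```

```bash
python3 -m inch '[[0,0,0,10],[0,0,0,10],[0,0,0,10],[0,0,0,10],[0,0,0,10]]' 1; python3 -m inch '[[0,0,0,5.8],[0,0.009,0.059,0],[0,0.009,0.059,0],[0,0.009,0.059,0],[0,0.009,0.059,0]]'; python3 -m inch '[[0,0.009,0.059,0],[0,0.009,0.059,0],[0,0.009,0.059,0],[0,0.009,0.059,0],[0,0.009,0.059,0]]';python3 -m inch '[[0,0.009,0.059,0],[0,0.009,0.059,0],[0,0.01,0.06,0],[0,0,0,0],[0,0,0,0]]'
python3 - <<'E'
from h import *
c=r.capture('wrist');print(c['camera_matrix'],c['R'],c['t'],c['R'].T@-c['t']);cv2.imwrite('pics/w1.png',c['img'][:,:,::-1])
s,p,R=st();print(p,R)
E
```

```text
time_s: 1.62
tool_pos: [0.2451, 0.6289, 0.2226]
eef_rot: [0.414, 0.573, -0.414, 0.573]
wrist_force: [0.2, -0.2, 0.3]
opening: 0.0867
time_s: 2.25
tool_pos: [0.3337, 0.4051, 0.2228]
eef_rot: [0.441, 0.553, -0.44, 0.553]
wrist_force: [0.8, 0.5, 0.8]
opening: 0.0874
time_s: 2.88
tool_pos: [0.4433, 0.1277, 0.223]
eef_rot: [0.441, 0.553, -0.44, 0.553]
wrist_force: [1.4, 0.3, 0.2]
opening: 0.087
time_s: 3.5
tool_pos: [0.5095, -0.0374, 0.2224]
eef_rot: [0.441, 0.553, -0.441, 0.553]
wrist_force: [-0.2, 0.6, 0.7]
opening: 0.0868
[[325.1922621    0.         285.7272938 ]
 [  0.         325.1922621  215.61575633]
 [  0.           0.           1.        ]] [[ 9.74675594e-01  2.23623336e-01 -3.00997329e-04]
 [ 2.16596131e-01 -9.43710613e-01  2.49992790e-01]
 [ 5.56201673e-02 -2.43727066e-01 -9.68247651e-01]] [-0.48779378 -0.17678339  0.35289034] [0.49410347 0.02825864 0.38573299]
[ 0.50941542 -0.03658816  0.22236051] [[-5.34334838e-04  9.74381588e-01  2.24900500e-01]
 [ 8.11858264e-04  2.24900880e-01 -9.74381309e-01]
 [-9.99999528e-01 -3.38058549e-04 -9.11232120e-04]]
```

View pics/w1.png

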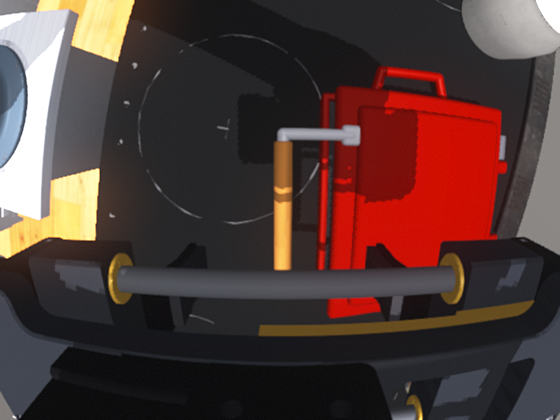

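The wrist view shows the bar running straight up the image at column 284 (top end at row 138), parallel to the jaw faces. I'll project it to find the offset.

```bash
cat >> h.py <<'E'
def fray(c,uv):
    K=c['camera_matrix'];d=(np.array(uv,float)-K[:2,2])/K[0,0];t=np.linalg.norm(d)
    v=np.r_[d/t*np.sin(t),np.cos(t)] if t>0 else np.array([0,0,1.]);return -c['R'].T@c['t'],c['R'].T@v
E
python3 - <<'E'
from h import *
c=r.capture('wrist');s,p,R=st()
for uv in [(284,138),(284,205),(284,265),(353,135),(331,90),(330,310)]:
    for z in (.1,.109,.118):
        o,d=fray(c,uv);X=o+d*(z-o[2])/d[2];print(uv,z,X.round(4),(R.T@(X-p)).round(4))
# scene/top reprojection of bar ends
E
```

```text
(284, 138) 0.1 [0.4932 0.0248 0.1   ] [ 0.1224 -0.0019 -0.063 ]
(284, 138) 0.109 [0.4932 0.025  0.109 ] [ 0.1134 -0.0019 -0.0632]
(284, 138) 0.118 [0.4933 0.0251 0.118 ] [ 0.1044 -0.0018 -0.0633]
(284, 205) 0.1 [ 0.5067 -0.0335  0.1   ] [ 0.1224 -0.002  -0.0031]
(284, 205) 0.109 [ 0.5063 -0.0315  0.109 ] [ 0.1134 -0.002  -0.0051]
(284, 205) 0.118 [ 0.5059 -0.0296  0.118 ] [ 0.1044 -0.0019 -0.0072]
(284, 265) 0.1 [ 0.5197 -0.0905  0.1   ] [ 0.1223 -0.0021  0.0553]
(284, 265) 0.109 [ 0.5189 -0.0867  0.109 ] [ 0.1133 -0.0021  0.0514]
(284, 265) 0.118 [ 0.5181 -0.0829  0.118 ] [ 0.1043 -0.002   0.0476]
(353, 135) 0.1 [0.5516 0.0421 0.1   ] [ 0.1224  0.0589 -0.0666]
(353, 135) 0.109 [0.5498 0.0417 0.109 ] [ 0.1134  0.057  -0.0667]
(353, 135) 0.118 [0.548  0.0413 0.118 ] [ 0.1044  0.0552 -0.0667]
(331, 90) 0.1 [0.5233 0.0761 0.1   ] [ 0.1225  0.039  -0.1061]
(331, 90) 0.109 [0.5224 0.0746 0.109 ] [ 0.1135  0.0377 -0.1049]
(331, 90) 0.118 [0.5215 0.0731 0.118 ] [ 0.1045  0.0365 -0.1037]
(330, 310) 0.1 [ 0.5767 -0.1294  0.1   ] [0.1223 0.0446 0.1061]
(330, 310) 0.109 [ 0.5741 -0.1244  0.109 ] [0.1133 0.0432 0.1006]
(330, 310) 0.118 [ 0.5715 -0.1194  0.118 ] [0.1043 0.0418 0.0951]
```

```bash
python3 -m inch '[[0.04,-0.002,0,0],[0.04,0,0,0],[0.03,0,0,0],[0.02,0,0,0],[0,0,0,0]]'; python3 -m inch '[[0,0,0,0],[0,0,0,0],[0,0,0,0],[0,0,0,0],[0,0,0,0]]' -1 30
python3 - <<'E'
from h import *
c=r.capture('scene');S=c['img'][110:350,150:470,::-1];cv2.imwrite('pics/s2.png',cv2.resize(S,(800,600)))
s,p,R=st();print(p,s['opening'],s['wrist_force'])
z=p[2]+r.pinch_z-.041
for z in (z,):
  a=np.arcsin(z/.273);f=np.linspace(a,1.18,16);P=.273*np.c_[-np.cos(f),np.sin(f)];print(a-.066);print(np.diff(P,axis=0).round(4))
E
```

```text
time_s: 4.22
tool_pos: [0.5065, -0.0367, 0.0914]
eef_rot: [0.439, 0.555, -0.441, 0.553]
wrist_force: [-0.3, 0.1, -0.1]
opening: 0.0873
time_s: 4.85
tool_pos: [0.5078, -0.0383, 0.0926]
eef_rot: [0.441, 0.553, -0.441, 0.553]
wrist_force: [0.0, -0.4, 0.2]
opening: 0.0454
[ 0.50774794 -0.03833237  0.09256908] 0.04066406176823569 [-0.4597747  -0.39557603  0.00410621]
0.19432631459244676
[[0.0048 0.016 ]
 [0.0058 0.0157]
 [0.0067 0.0153]
 [0.0077 0.0149]
 [0.0086 0.0144]
 [0.0094 0.0138]
 [0.0102 0.0132]
 [0.011  0.0126]
 [0.0118 0.0119]
 [0.0125 0.0111]
 [0.0132 0.0103]
 [0.0138 0.0095]
 [0.0143 0.0087]
 [0.0148 0.0078]
 [0.0153 0.0068]]
```

View pics/s2.png

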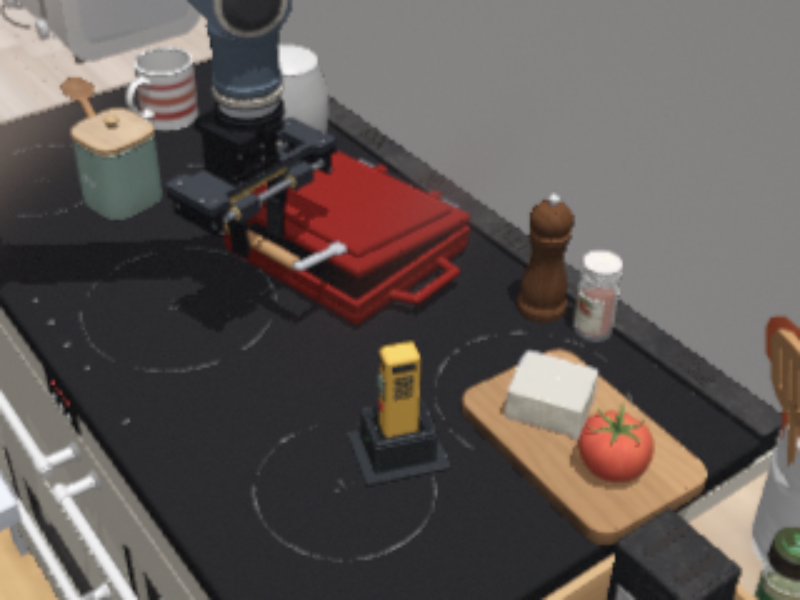

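The view shows the fingers astride the bar at about (270,245), still closing.

```bash
python3 -m inch '[[0,0,0,0],[0,0,0,0],[0,0,0,0],[0,0,0,0],[0,0,0,0]]'; python3 -m inch '[[0,0,0,0],[-0.016,0.0048,0,0],[-0.0157,0.0058,0,0]]'
```

```text
time_s: 5.52
tool_pos: [0.5032, -0.0393, 0.0913]
eef_rot: [0.439, 0.555, -0.443, 0.55]
wrist_force: [-7.2, -2.2, 2.3]
opening: 0.0153
time_s: 5.9
tool_pos: [0.5109, -0.0376, 0.1215]
eef_rot: [0.437, 0.557, -0.445, 0.549]
wrist_force: [-10.1, -5.1, -5.5]
opening: 0.0146
```

```bash
python3 -m inch '[[-0.0153,0.0037,0,0],[-0.0149,0.0067,0,0],[-0.0144,0.0086,0,0],[-0.0138,0.0094,0,0],[-0.0132,0.0102,0,0]]'; python3 -m inch '[[-0.0126,0.011,0,0],[-0.0119,0.0118,0,0],[0,0,0,0]]'
```

```text
time_s: 6.52
tool_pos: [0.5441, -0.0303, 0.1924]
eef_rot: [0.435, 0.56, -0.448, 0.545]
wrist_force: [-21.9, -4.6, 5.2]
opening: 0.015
time_s: 6.9
tool_pos: [0.5641, -0.0259, 0.2194]
eef_rot: [0.434, 0.561, -0.449, 0.543]
wrist_force: [-34.4, -3.0, 25.1]
opening: 0.0149
```

```bash
python3 -m inch '[[-0.0155,0,0,0],[-0.009,0.009,0,0],[-0.0075,0.009,0,0],[0,0,0,0]]'
```

```text
time_s: 7.4
tool_pos: [0.596, -0.0187, 0.2528]
eef_rot: [0.44, 0.553, -0.441, 0.553]
wrist_force: [-1.3, -3.4, -3.5]
opening: 0.0145
```

```bash
python3 -m inch '[[-0.0075,0.01,0,0],[-0.0071,0.0098,0,0],[-0.0065,0.0105,0,0],[-0.0062,0.0105,0,0],[0,0,0,0]]'; python3 -m inch '[[-0.0057,0.011,0,0],[-0.0052,0.011,0,0],[0,0,0,0],[0,0,0,0]]'
```

```text
time_s: 8.02
tool_pos: [0.6357, -0.0099, 0.2816]
eef_rot: [0.441, 0.553, -0.441, 0.553]
wrist_force: [-5.6, -3.8, 1.8]
opening: 0.0136
time_s: 8.52
tool_pos: [0.6575, -0.0051, 0.2931]
eef_rot: [0.441, 0.552, -0.44, 0.554]
wrist_force: [-3.8, -3.4, 4.6]
opening: 0.013
```

```bash
python3 -m inch '[[-0.003,0.008,0,0],[-0.003,0.008,0,0],[0,0,0,0]]'; python3 -m inch '[[-0.002,0.006,0,0],[0,0,0,0],[0,0,0,0]]'
```

```text
time_s: 8.9
tool_pos: [0.6596, -0.0047, 0.294]
eef_rot: [0.434, 0.561, -0.45, 0.543]
wrist_force: [-33.7, -6.6, 5.4]
opening: 0.0134
time_s: 9.28
tool_pos: [0.6599, -0.0047, 0.294]
eef_rot: [0.431, 0.564, -0.454, 0.539]
wrist_force: [-44.0, -8.0, 4.4]
opening: 0.0131
```

```bash
python3 -m inch '[[0,-0.008,0,0],[0,-0.009,0,0],[0,0,0,0],[0,0,0,0]]'; python3 -m inch '[[0,0,0,0],[0,0,0,0],[0,0,0,0],[0,0,0,0],[0,0,0,0]]' 0; python3 -m inch '[[-0.04,0,0,0],[-0.04,0,0,0],[0,0,0,0]]' 1
```

```text
time_s: 9.78
tool_pos: [0.6637, -0.0015, 0.3008]
eef_rot: [0.442, 0.552, -0.438, 0.554]
wrist_force: [-0.2, 0.1, 0.2]
opening: 0.0015
time_s: 10.4
tool_pos: [0.6614, -0.0031, 0.2983]
eef_rot: [0.441, 0.553, -0.441, 0.553]
wrist_force: [0.1, 0.6, -0.2]
opening: 0.0405
time_s: 10.78
tool_pos: [0.663, -0.0038, 0.3823]
eef_rot: [0.442, 0.551, -0.439, 0.555]
wrist_force: [-0.8, -0.9, 0.1]
opening: 0.0657
```

```bash
python3 -m inch '[[0,-0.039,0.046,0],[0,-0.039,0.046,0],[0,-0.039,0.046,0],[0,-0.039,0.046,0],[0,-0.039,0.046,0]]'; python3 -m inch '[[0,-0.039,0.046,0],[0.03,0,0,-10],[0.04,0,0,-10],[0.04,0,0,-10],[0.02,0,0,-10]]';  python3 -m inch '[[0,0,0,-10],[0,0,0,-6],[0,0,0,0],[0,0,0,0]]'
python3 - <<'E'
from h import *
W=r.capture('wrist');S=r.capture('scene');T=r.capture('top')
a=cv2.resize(S['img'][110:350,150:470,::-1],(400,300));b=cv2.resize(T['img'][110:350,150:470,::-1],(400,300))
cv2.imwrite('pics/st3.png',np.vstack([np.hstack([a,b]),cv2.resize(W['img'][80:290,140:420,::-1],(400,300)).repeat(1,0) if 0 else np.hstack([cv2.resize(W['img'][:,:,::-1],(400,300)),cv2.resize(T['img'][170:230,230:310,::-1],(400,300))])]))
print({k:W[k] for k in('R','t')});s,p,R=st();print(p,R)
for c,n in((S,'S'),(T,'T')):
  print(n,proj(c,(.650,-.0063,.03)))
for d in r.cut_out(W,'wand')[:1]:print(d['score'],d['rect'])
E
```

```text
time_s: 11.4
tool_pos: [0.5213, -0.272, 0.3775]
eef_rot: [0.441, 0.554, -0.441, 0.553]
wrist_force: [0.5, -0.7, 0.6]
opening: 0.0871
time_s: 12.02
tool_pos: [0.4935, -0.3231, 0.245]
eef_rot: [0.223, 0.673, -0.223, 0.669]
wrist_force: [-0.4, -0.1, -0.0]
opening: 0.0868
time_s: 12.52
tool_pos: [0.4948, -0.3242, 0.248]
eef_rot: [0.13, 0.695, -0.13, 0.695]
wrist_force: [-1.3, 0.3, -0.1]
opening: 0.087
{'R': array([[ 3.61054794e-01,  9.32544551e-01,  3.10731534e-04],
       [ 9.02927474e-01, -3.49671172e-01,  2.49904077e-01],
       [ 2.33155339e-01, -8.99484967e-02, -9.68270549e-01]]), 't': array([ 0.12434563, -0.596999  ,  0.27082258])}
[ 0.49504019 -0.32423935  0.24834465] [[-2.22143688e-04  3.60619929e-01  9.32712827e-01]
 [ 1.55944526e-04  9.32712851e-01 -3.60619901e-01]
 [-9.99999963e-01  6.53420246e-05 -2.63432977e-04]]
S [287.31697205 202.46645399]
T [278.94787877 204.72976971]
0.82 [287.6, 204.6, 33.4, 56.1]
```

View pics/st3.png

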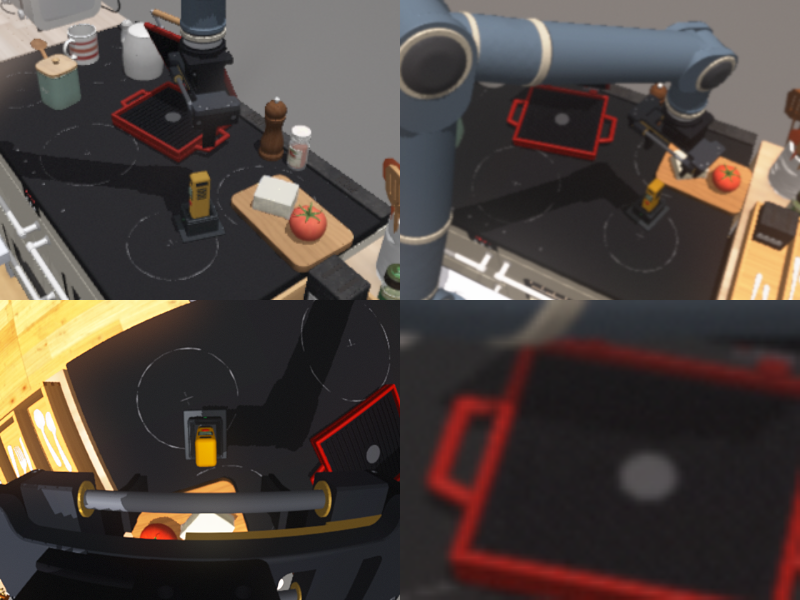

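```bash
python3 - <<'E'
from h import *
W=r.capture('wrist');S=r.capture('scene');T=r.capture('top');s,p,R=st()
for d in r.cut_out(W,'wand')[:1]:
  m=d['pixels'];ys,xs=np.nonzero(m)
  for y in range(ys.min(),ys.max(),6):
    x=xs[ys==y];print(y,x.min(),x.max(),end=' | ')
  print()
o,d=fray(W,(287.6,225));X=o+d*(.138-o[2])/d[2];print('wand',X,R.T@(X-p))
o,d=fray(W,(287.6,215));X=o+d*(.138-o[2])/d[2];print('wand',X,R.T@(X-p))
print('tri wand in tool',R.T@(np.array([.4969,-.3248,.138])-p))
for c,q in((S,(287.6,203.6)),(T,(279.8,205.6))):print('spot',onz(c,q,.03))
E
```

```text
175 285 293 | 181 276 297 | 187 275 299 | 193 274 300 | 199 273 302 | 205 273 302 | 211 273 302 | 217 273 302 | 223 274 302 | 229 275 301 | 
wand [ 0.50581507 -0.32740074  0.138     ] [0.11048748 0.00094766 0.01110957]
wand [ 0.49736971 -0.32415701  0.138     ] [0.11048787 0.00093226 0.0020627 ]
tri wand in tool [0.11048784 0.00016326 0.00185608]
spot [ 0.64725529 -0.01183157  0.03      ]
spot [ 0.64781801 -0.01065379  0.03      ]
```

The lid stands up, and the spot is visible at about (.648,-.010,.03). The wand lies within 2 mm of the tool axis, so I'll descend and grip it.

```bash
python3 -m inch '[[0.05,0.0005,0.002,0],[0.05,0,0,0],[0.035,0,0,0],[0.02,0,0,0],[0,0,0,0]]'; python3 -m inch '[[0,0,0,0],[0,0,0,0],[0,0,0,0],[0,0,0,0],[0,0,0,0]]' -1 20; python3 -m inch '[[0,0,0,0],[0,0,0,0],[0,0,0,0],[0,0,0,0],[0,0,0,0]]'
```

```text
time_s: 13.55
tool_pos: [0.4962, -0.3239, 0.092]
eef_rot: [0.13, 0.696, -0.129, 0.694]
wrist_force: [-0.9, 0.6, 0.1]
opening: 0.087
time_s: 14.18
tool_pos: [0.4972, -0.3246, 0.0937]
eef_rot: [0.13, 0.695, -0.129, 0.695]
wrist_force: [0.8, 0.2, 0.8]
opening: 0.0447
time_s: 14.8
tool_pos: [0.4971, -0.3246, 0.0935]
eef_rot: [0.13, 0.695, -0.129, 0.695]
wrist_force: [-0.1, 0.2, -0.1]
opening: 0.0262
```

```bash
python3 -m inch '[[-0.012,0,0,0],[-0.011,0,0,0],[0,0,0,0],[0,0,0,0]]'; python3 -m inch '[[0,0,-0.01,0],[0,0,-0.01,0],[0,0,-0.01,0],[0,0,-0.01,0],[0,0,0,0]]'
python3 -m inch '[[0,0,-0.008,0],[0,0,-0.006,0],[0,0,0,0],[0,0,0,0]]'
python3 - <<'E'
from h import *
S=r.capture('scene');T=r.capture('top');s,p,R=st();print(p,s['opening'])
a=cv2.resize(S['img'][235:295,270:350,::-1],(400,300),interpolation=2);b=cv2.resize(T['img'][240:300,310:390,::-1],(400,300),interpolation=2)
cv2.imwrite('pics/p4.png',np.hstack([a,b]))
G=p-R[:,0]*r.pinch_z
for th in (0,15,30,45):
  u=-R[:,2]*np.sin(np.radians(th))+np.array([0,0,1])*np.cos(np.radians(th));L=G-.104*u
  print(th,[((proj(c,X)-o)*5).round() for c,o in((S,(270,235)),(T,(310,240))) for X in (L,L+.13*u)])
E
```

```text
time_s: 15.3
tool_pos: [0.4971, -0.3244, 0.1166]
eef_rot: [0.13, 0.695, -0.129, 0.695]
wrist_force: [-1.2, 0.0, -1.6]
opening: 0.0259
time_s: 15.92
tool_pos: [0.458, -0.3096, 0.1163]
eef_rot: [0.13, 0.696, -0.129, 0.694]
wrist_force: [1.4, 0.2, 0.2]
opening: 0.026
time_s: 16.42
tool_pos: [0.446, -0.305, 0.1164]
eef_rot: [0.13, 0.696, -0.129, 0.695]
wrist_force: [1.3, -0.3, -0.1]
opening: 0.0257
[ 0.44603499 -0.3050074   0.11631209] 0.025641163670286994
0 [array([ 91., 255.]), array([88., 59.]), array([142., 228.]), array([173., 128.])]
15 [array([142., 241.]), array([74., 63.]), array([172., 198.]), array([165., 136.])]
30 [array([191., 217.]), array([61., 70.]), array([201., 166.]), array([157., 145.])]
45 [array([233., 186.]), array([50., 78.]), array([227., 132.]), array([150., 154.])]
```

View pics/p4.png

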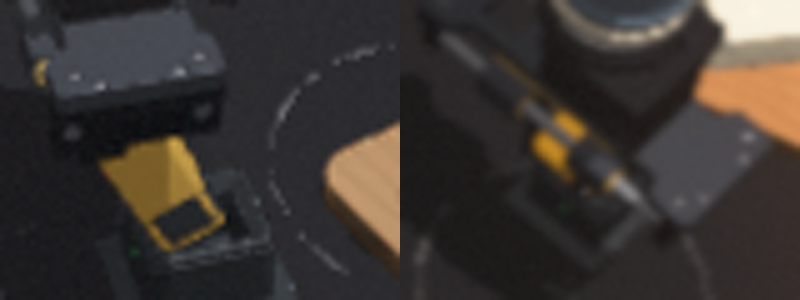

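The thermometer now leans roughly 27° in the jaws: its lens end is at crop (193,222) and its body rises up-left under the gripper. Lift, turn and carry to a standoff in front of the press.

```bash
python3 -m inch '[[-0.02,0,0,0],[-0.042,0,0,0],[-0.042,0,0,0],[0,0,0,-9],[0,0,0,-9]]' - 40; python3 -m inch '[[0,0,0,-9],[0,0,0,-7.2],[0,0.048,0.018,0],[0,0.048,0.018,0],[0,0.048,0.018,0]]'; python3 -m inch '[[0,0.048,0.018,0],[0,0.049,0.018,0],[0,0,0,0],[0,0,0,0]]'
cat > chk.py <<'E'
from h import *
import sys
S=r.capture('scene');T=r.capture('top');s,p,R=st();print(p,s['opening'],s['wrist_force'],R.round(3).tolist())
G=p-R[:,0]*r.pinch_z
a=(proj(S,G)-(40,25)).astype(int);b=(proj(T,G)-(40,25)).astype(int)
im=[cv2.resize(c['img'][o[1]:o[1]+60,o[0]:o[0]+80,::-1],(400,300),interpolation=2) for c,o in((S,a),(T,b))]
cv2.imwrite(sys.argv[1],np.hstack(im))
for th in (0,15,22,30,40):
  u=-R[:,2]*np.sin(np.radians(th))+np.array([0,0,1])*np.cos(np.radians(th));L=G-.104*u
  print(th,[((proj(c,X)-o)*5).round() for c,o in((S,a),(T,b)) for X in (L,L+.13*u)],'focus',(L-.1*u).round(4))
E
python3 chk.py pics/p5.png
```

```text
time_s: 17.15
tool_pos: [0.4451, -0.3044, 0.22]
eef_rot: [0.018, 0.708, -0.017, 0.706]
wrist_force: [-0.1, -0.1, -1.5]
opening: 0.0262
time_s: 17.77
tool_pos: [0.4647, -0.1511, 0.2194]
eef_rot: [-0.08, 0.704, 0.081, 0.701]
wrist_force: [0.6, 0.3, -2.5]
opening: 0.0258
time_s: 18.27
tool_pos: [0.4784, -0.0509, 0.2197]
eef_rot: [-0.081, 0.704, 0.08, 0.701]
wrist_force: [0.8, 0.2, -1.3]
opening: 0.0259
[ 0.47886799 -0.05173123  0.22007142] 0.025630921159196355 [-0.35233388  0.17188439 -2.53706749] [[-0.002, -0.224, 0.975], [-0.001, 0.975, 0.224], [-1.0, -0.0, -0.002]]
0 [array([217., 287.]), array([200.,  83.]), array([205., 228.]), array([203., 100.])] focus [ 0.4789 -0.0517  0.0348]
15 [array([252., 261.]), array([191.,  90.]), array([215., 189.]), array([200., 111.])] focus [ 0.5304 -0.0399  0.0416]
22 [array([267., 246.]), array([187.,  94.]), array([219., 170.]), array([199., 116.])] focus [ 0.5534 -0.0346  0.0495]
30 [array([282., 227.]), array([182.,  99.]), array([224., 147.]), array([198., 122.])] focus [ 0.5783 -0.0289  0.0619]
40 [array([300., 201.]), array([178., 106.]), array([229., 119.]), array([196., 130.])] focus [ 0.6067 -0.0224  0.0822]
```

View pics/p5.png

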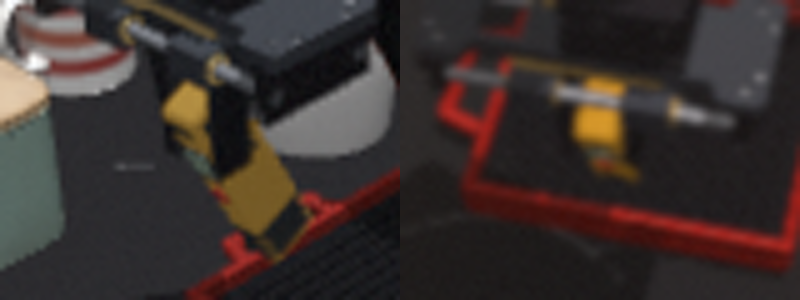

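The scene view shows the wand leaning at about 29°, with its top at (188,107) and lens end near (285,237). I'll refine the lean with a silhouette fit.

```bash
cat > fit.py <<'E'
from h import *
s,p,R=st();G=p-R[:,0]*r.pinch_z
cs=[r.capture('scene'),r.capture('top')];ms=[]
for c in cs:
    d=r.cut_out(c,'wand');ms.append(d[0]['pixels'] if d else None);print(d and (d[0]['score'],d[0]['rect'],d[0]['pixels'].sum()))
res=[]
up=np.array([0,0,1.])
for th in np.arange(14,44,1.):
  for g in (.098,.104,.110):
   t=np.radians(th);u=-R[:,2]*np.sin(t)+up*np.cos(t);v=R[:,2]*np.cos(t)+up*np.sin(t);L=G-g*u
   C=[L+a*v+b*R[:,1]+k*u for a in(-.018,.018) for b in(-.013,.013) for k in(0,.13)]
   cost=[]
   for c,m in zip(cs,ms):
    if m is None: continue
    im=np.zeros((420,560),np.uint8);cv2.fillConvexPoly(im,cv2.convexHull(np.array([proj(c,X) for X in C],np.float32).round().astype(np.int32)),1)
    low=np.zeros_like(im);q=int(proj(c,L+.07*u)[1]);low[q:]=1   # part below the fingers
    cost.append(((im>0)!=m)[low>0].sum())
   res.append((sum(cost),cost,th,g,(L-.1*u).round(4).tolist()))
res.sort(key=lambda x:x[0]);[print(x) for x in res[:6]]
E
python3 fit.py
```

```text
(0.67, [249.4, 178.2, 28.5, 33.7], np.int64(369))
(0.49, [269.5, 212.1, 11.7, 17.1], np.int64(99))
(np.int64(154), [np.int64(85), np.int64(69)], np.float64(29.0), 0.104, [0.5753, -0.0296, 0.0601])
(np.int64(159), [np.int64(95), np.int64(64)], np.float64(30.0), 0.11, [0.5812, -0.0282, 0.0567])
(np.int64(159), [np.int64(87), np.int64(72)], np.float64(31.0), 0.11, [0.5843, -0.0275, 0.0585])
(np.int64(160), [np.int64(90), np.int64(70)], np.float64(29.0), 0.11, [0.5781, -0.0289, 0.0549])
(np.int64(165), [np.int64(91), np.int64(74)], np.float64(28.0), 0.104, [0.5722, -0.0303, 0.0585])
(np.int64(166), [np.int64(93), np.int64(73)], np.float64(31.0), 0.104, [0.5813, -0.0282, 0.0637])
```

```bash
python3 -m inch '[[0.006,0.001,0.015,0],[0.006,0.001,0.015,0],[0.006,0.001,0.015,0],[0.006,0,0.015,0],[0.006,0,0.0146,0]]'; python3 -m inch '[[0,0,0,0],[0,0,0,0],[0,0,0,0]]'; python3 fit.py; python3 chk.py pics/p6.png
```

```text
time_s: 19.2
tool_pos: [0.5528, -0.0299, 0.1898]
eef_rot: [-0.081, 0.703, 0.081, 0.702]
wrist_force: [-0.1, 0.3, -1.2]
opening: 0.026
time_s: 19.58
tool_pos: [0.5514, -0.0305, 0.1908]
eef_rot: [-0.08, 0.702, 0.081, 0.703]
wrist_force: [-0.8, -0.3, -1.9]
opening: 0.0255
(0.82, [268.9, 174.2, 24.1, 31.5], np.int64(281))
(0.49, [271.9, 199.9, 6.9, 15.5], np.int64(100))
(np.int64(158), [np.int64(100), np.int64(58)], np.float64(31.0), 0.104, [0.6538, -0.0067, 0.0347])
(np.int64(171), [np.int64(105), np.int64(66)], np.float64(32.0), 0.104, [0.6567, -0.0061, 0.0366])
(np.int64(174), [np.int64(107), np.int64(67)], np.float64(29.0), 0.104, [0.6478, -0.0081, 0.0311])
(np.int64(175), [np.int64(105), np.int64(70)], np.float64(32.0), 0.11, [0.6598, -0.0053, 0.0315])
(np.int64(175), [np.int64(105), np.int64(70)], np.float64(33.0), 0.11, [0.6629, -0.0046, 0.0334])
(np.int64(176), [np.int64(113), np.int64(63)], np.float64(31.0), 0.098, [0.6508, -0.0074, 0.0398])
[ 0.55169005 -0.03026939  0.19072553] 0.02563782427170809 [ 0.14172481 -0.38911003 -1.2234096 ] [[0.0, -0.227, 0.974], [0.0, 0.974, 0.227], [-1.0, 0.0, 0.0]]
0 [array([210., 279.]), array([199.,  84.]), array([205., 226.]), array([205.,  99.])] focus [ 0.5517 -0.0303  0.0054]
15 [array([241., 254.]), array([191.,  90.]), array([214., 190.]), array([202., 109.])] focus [ 0.6031 -0.0183  0.0124]
22 [array([255., 240.]), array([187.,  94.]), array([218., 172.]), array([201., 114.])] focus [ 0.6261 -0.013   0.0203]
30 [array([270., 222.]), array([183.,  99.]), array([222., 151.]), array([200., 120.])] focus [ 0.651  -0.0072  0.0328]
40 [array([287., 197.]), array([178., 106.]), array([227., 124.]), array([199., 127.])] focus [ 6.794e-01 -6.000e-04  5.320e-02]
```

View pics/p6.png

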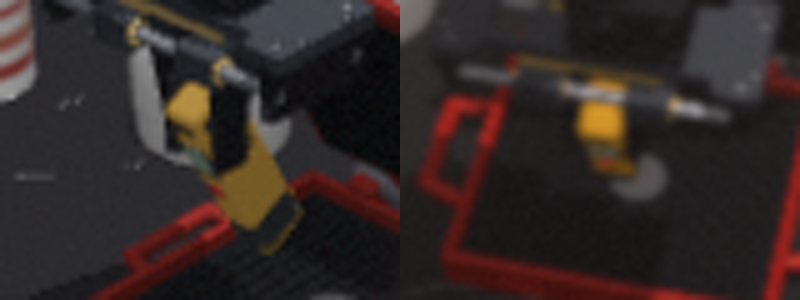

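The wand leans ahead of the lid edge without touching it. In the top crop the spot is visible at (640,175), just past the lens end. I'll nudge the pose and hold, with two hedge holds either side.

```bash
python3 -m inch '[[0.002,-0.002,-0.002,0],[0,0,0,0],[0,0,0,0],[0,0,0,0],[0,0,0,0]]'; for i in 1 2 3 4; do python3 -m inch '[[0,0,0,0],[0,0,0,0],[0,0,0,0],[0,0,0,0],[0,0,0,0]]'|grep -E 'pos|time';done
python3 -m inch '[[0,0,-0.007,0],[0,0,0,0],[0,0,0,0],[0,0,0,0],[0,0,0,0]]';for i in 1 2 3; do python3 -m inch '[[0,0,0,0],[0,0,0,0],[0,0,0,0],[0,0,0,0],[0,0,0,0]]'|grep -E 'pos|time';done
python3 -m inch '[[0.004,0,0.007,0],[0,0,0,0],[0,0,0,0],[0,0,0,0],[0,0,0,0]]';for i in 1 2 3; do python3 -m inch '[[0,0,0,0],[0,0,0,0],[0,0,0,0],[0,0,0,0],[0,0,0,0]]'|grep -E 'pos|time';done
python3 - <<'E'
from h import *
W=r.capture('wrist');T=r.capture('top')
b=cv2.resize(T['img'][150:240,220:340,::-1],(400,300))
cv2.imwrite('pics/w7.png',np.hstack([cv2.resize(W['img'][:,:,::-1],(400,300)),b]))
E
```

```text
time_s: 20.5
tool_pos: [0.5503, -0.0326, 0.1885]
eef_rot: [-0.081, 0.702, 0.081, 0.703]
wrist_force: [-0.2, 0.2, -0.4]
opening: 0.0259
time_s: 21.12
tool_pos: [0.5503, -0.0326, 0.1885]
time_s: 21.75
tool_pos: [0.5503, -0.0326, 0.1885]
time_s: 22.38
tool_pos: [0.5503, -0.0326, 0.1885]
time_s: 23.0
tool_pos: [0.5503, -0.0326, 0.1885]
time_s: 23.62
tool_pos: [0.5435, -0.0342, 0.1885]
eef_rot: [-0.081, 0.702, 0.081, 0.703]
wrist_force: [-0.5, 0.6, -1.1]
opening: 0.0253
time_s: 24.25
tool_pos: [0.5435, -0.0342, 0.1885]
time_s: 24.88
tool_pos: [0.5435, -0.0342, 0.1885]
time_s: 25.5
tool_pos: [0.5435, -0.0342, 0.1885]
time_s: 26.12
tool_pos: [0.5502, -0.0327, 0.1846]
eef_rot: [-0.081, 0.702, 0.081, 0.703]
wrist_force: [0.3, -0.4, -0.7]
opening: 0.026
time_s: 26.75
tool_pos: [0.5503, -0.0326, 0.1845]
time_s: 27.38
tool_pos: [0.5502, -0.0326, 0.1845]
time_s: 28.0
tool_pos: [0.5503, -0.0326, 0.1845]
```

View pics/w7.png

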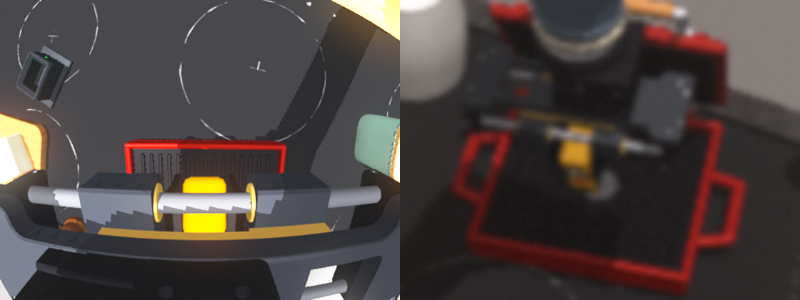

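The wand is over the spot with the lid up. Top crop: spot at (603,182), lens end just above it. Retract and return to the dock.

```bash
python3 -m inch '[[-0.007,0,-0.015,0],[-0.007,0,-0.015,0],[-0.007,0,-0.015,0],[-0.007,0,-0.015,0],[-0.0075,0,-0.0146,0]]'; python3 -m inch '[[0,-0.0486,-0.0172,0],[0,-0.0486,-0.0172,0],[0,-0.0486,-0.0172,0],[0,-0.0486,-0.0172,0],[0,-0.0486,-0.0172,0]]'; python3 -m inch '[[0,0,0,9],[0,0,0,9],[0,0,0,9],[0,0,0,7.2],[0,0,0,0]]'; python3 -m inch '[[0,0,0,0],[0,0,0,0]]'; python3 fit.py
```

```text
time_s: 28.72
tool_pos: [0.4765, -0.0498, 0.2207]
eef_rot: [-0.081, 0.702, 0.081, 0.703]
wrist_force: [0.2, 0.8, -1.6]
opening: 0.0254
time_s: 29.35
tool_pos: [0.4483, -0.3071, 0.2205]
eef_rot: [-0.081, 0.702, 0.081, 0.703]
wrist_force: [0.8, 0.8, -0.8]
opening: 0.0254
time_s: 29.98
tool_pos: [0.4486, -0.3055, 0.2203]
eef_rot: [0.129, 0.695, -0.129, 0.695]
wrist_force: [-0.1, -0.6, -1.0]
opening: 0.0257
time_s: 30.22
tool_pos: [0.4488, -0.3056, 0.2201]
eef_rot: [0.129, 0.695, -0.129, 0.695]
wrist_force: [0.4, 0.6, -0.4]
opening: 0.0255
(0.89, [303.1, 239.4, 26.9, 27.6], np.int64(435))
(0.57, [346.1, 252.2, 4.1, 9.2], np.int64(35))
(np.int64(244), [np.int64(99), np.int64(145)], np.float64(29.0), 0.11, [0.5439, -0.3422, 0.0551])
(np.int64(250), [np.int64(90), np.int64(160)], np.float64(31.0), 0.104, [0.5469, -0.3434, 0.0639])
(np.int64(254), [np.int64(108), np.int64(146)], np.float64(28.0), 0.104, [0.5382, -0.34, 0.0587])
(np.int64(254), [np.int64(105), np.int64(149)], np.float64(28.0), 0.11, [0.5409, -0.341, 0.0534])
(np.int64(257), [np.int64(88), np.int64(169)], np.float64(30.0), 0.104, [0.544, -0.3423, 0.0621])
(np.int64(264), [np.int64(108), np.int64(156)], np.float64(29.0), 0.104, [0.5411, -0.3411, 0.0604])
```

```bash
python3 -m inch '[[0.045,0,0,0],[0.045,0,0,0],[0.01,0,0.003,0],[0.006,0,0.003,0],[0,0,0,0]]' - 15; python3 -m inch '[[0.006,0,0.002,0],[0.005,0,0.003,0],[0,0,0,0],[0,0,0,0]]'
python3 chk.py pics/p8.png
```

```text
time_s: 31.05
tool_pos: [0.4557, -0.3085, 0.1151]
eef_rot: [0.129, 0.694, -0.13, 0.696]
wrist_force: [0.1, -0.3, -0.9]
opening: 0.0256
time_s: 31.55
tool_pos: [0.4571, -0.3093, 0.1039]
eef_rot: [0.13, 0.696, -0.129, 0.694]
wrist_force: [-6.6, 2.4, 8.5]
opening: 0.026
[ 0.45707767 -0.30925066  0.1038759 ] 0.025863546503676286 [-6.85689395  3.14051133  8.83728122] [[-0.003, 0.36, 0.933], [0.003, 0.933, -0.36], [-1.0, 0.001, -0.004]]
0 [array([204., 278.]), array([202.,  85.]), array([177., 205.]), array([209., 106.])] focus [ 0.4571 -0.3093 -0.0814]
15 [array([255., 264.]), array([188.,  89.]), array([206., 175.]), array([201., 114.])] focus [ 0.5064 -0.3283 -0.0747]
22 [array([278., 254.]), array([182.,  92.]), array([220., 160.]), array([197., 118.])] focus [ 0.5284 -0.3368 -0.0669]
30 [array([303., 241.]), array([176.,  95.]), array([235., 143.]), array([193., 122.])] focus [ 0.5523 -0.3461 -0.0545]
40 [array([332., 221.]), array([168., 101.]), array([253., 121.]), array([188., 129.])] focus [ 0.5795 -0.3566 -0.0342]
```

View pics/p8.png

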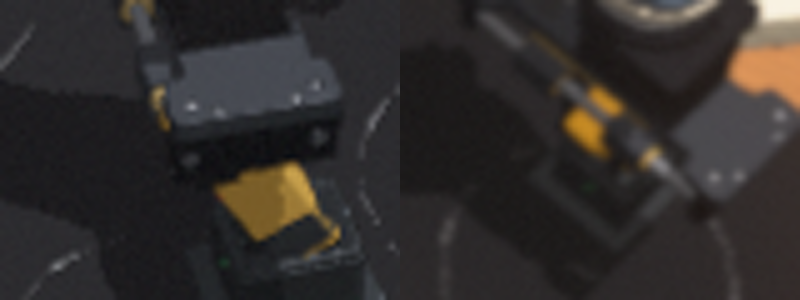

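The lens end is in the well mouth, its far corner bearing on the flare at about (335,235). Now straighten it by moving the gripper ahead.

```bash
python3 -m inch '[[0,0,0.005,0],[0,0,0.005,0],[0,0,0,0]]' - 8; python3 -m inch '[[0,0,0.007,0],[0,0,0.007,0],[0,0,0,0]]';python3 -m inch '[[0,0,0.007,0],[0,0,0.007,0],[0,0,0,0]]'; python3 chk.py pics/p9.png
```

```text
time_s: 32.02
tool_pos: [0.4674, -0.3132, 0.104]
eef_rot: [0.13, 0.696, -0.129, 0.694]
wrist_force: [-5.2, 3.2, 7.2]
opening: 0.026
time_s: 32.4
tool_pos: [0.4814, -0.3186, 0.1043]
eef_rot: [0.13, 0.695, -0.129, 0.695]
wrist_force: [-3.5, 1.4, 7.6]
opening: 0.0263
time_s: 32.78
tool_pos: [0.4951, -0.3238, 0.1044]
eef_rot: [0.129, 0.695, -0.129, 0.696]
wrist_force: [-2.1, 0.8, 5.0]
opening: 0.0256
[ 0.49502185 -0.323816    0.10439145] 0.025972092312118576 [-1.67225147  0.54439991  5.10432439] [[0.001, 0.36, 0.933], [-0.0, 0.933, -0.36], [-1.0, 0.0, 0.001]]
0 [array([201., 278.]), array([205.,  85.]), array([174., 209.]), array([209., 107.])] focus [ 0.495  -0.3238 -0.0809]
15 [array([252., 264.]), array([191.,  89.]), array([203., 180.]), array([202., 115.])] focus [ 0.5443 -0.3428 -0.0739]
22 [array([275., 254.]), array([185.,  92.]), array([216., 165.]), array([198., 119.])] focus [ 0.5663 -0.3513 -0.0659]
30 [array([300., 240.]), array([178.,  95.]), array([231., 148.]), array([194., 124.])] focus [ 0.5902 -0.3605 -0.0534]
40 [array([328., 221.]), array([171., 101.]), array([249., 126.]), array([189., 130.])] focus [ 0.6173 -0.371  -0.033 ]
```

View pics/p9.png

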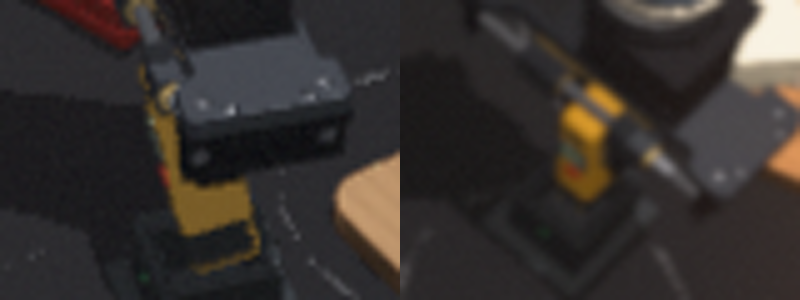

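Nearly upright, with the lens end at (225,260) in the mouth. Move a little further, then settle.

```bash
python3 -m inch '[[0,0,0.005,0],[0,0,0.003,0],[0,0,0,0]]' - 4; python3 -m inch '[[0,0,-0.004,0],[0.004,0,-0.002,0],[0.004,0,0,0],[0.004,0,0,0],[0,0,0,0]]' - 3;  python3 chk.py pics/p10.png
```

```text
time_s: 33.25
tool_pos: [0.5031, -0.3268, 0.1036]
eef_rot: [0.129, 0.694, -0.13, 0.696]
wrist_force: [-0.6, -0.6, 5.9]
opening: 0.0261
time_s: 33.88
tool_pos: [0.4963, -0.3238, 0.0904]
eef_rot: [0.13, 0.696, -0.129, 0.695]
wrist_force: [-0.6, 0.5, -1.2]
opening: 0.0264
[ 0.49653834 -0.32408208  0.09088957] 0.026055007685283623 [-0.68136424 -0.2398553  -0.76973973] [[-0.0, 0.36, 0.933], [0.0, 0.933, -0.36], [-1.0, -0.0, -0.0]]
0 [array([198., 276.]), array([202.,  86.]), array([177., 206.]), array([212., 107.])] focus [ 0.4965 -0.3241 -0.0944]
15 [array([249., 261.]), array([189.,  89.]), array([205., 178.]), array([204., 115.])] focus [ 0.5458 -0.3431 -0.0875]
22 [array([271., 252.]), array([183.,  92.]), array([218., 163.]), array([200., 119.])] focus [ 0.5678 -0.3516 -0.0796]
30 [array([296., 238.]), array([176.,  95.]), array([233., 146.]), array([196., 123.])] focus [ 0.5917 -0.3608 -0.0671]
40 [array([325., 219.]), array([169., 101.]), array([251., 125.]), array([192., 129.])] focus [ 0.6189 -0.3713 -0.0467]
```

View pics/p10.png

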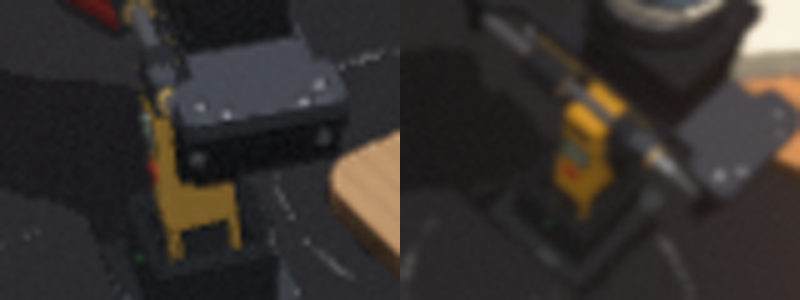

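Upright in the well, with the body at (200,200). Lower it to the floor, open, and retreat.

```bash
python3 -m inch '[[0.004,0,0,0],[0.004,0,0,0],[0.003,0,0,0],[0,0,0,0]]'; python3 -m inch '[[0,0,0,0],[0,0,0,0],[0,0,0,0],[0,0,0,0],[0,0,0,0]]' 0; python3 -m inch '[[-0.01,0,0,0],[-0.03,0,0,0],[-0.05,0,0,0],[-0.06,0,0,0],[-0.06,0,0,0]]' 1;python3 -m inch '[[0,-0.05,-0.0,0],[0,-0.05,-0.0,0],[0,0,0,0],[0,0,0,0]]'
python3 - <<'E'
from h import *
S=r.capture('scene');T=r.capture('top')
a=cv2.resize(S['img'][110:350,150:470,::-1],(400,300));b=cv2.resize(T['img'][110:350,150:470,::-1],(400,300))
c=cv2.resize(S['img'][235:295,270:350,::-1],(400,300),interpolation=2);d=cv2.resize(T['img'][240:300,310:390,::-1],(400,300),interpolation=2)
cv2.imwrite('pics/f.png',np.vstack([np.hstack([a,b]),np.hstack([c,d])]))
q=[]
for x in(S,T):
  for t in('wand','dock'):
    for k in r.cut_out(x,t)[:1]:print(t,k['score'],k['rect'])
L=np.array([.4969,-.3248,.008])
for x,o in((S,(270,235)),(T,(310,240))):print([((proj(x,L+[0,0,k])-o)*5).round() for k in(.0,.04,.13)])
E
```

```text
time_s: 34.48
tool_pos: [0.4963, -0.3239, 0.0797]
eef_rot: [0.13, 0.695, -0.129, 0.695]
wrist_force: [0.2, -0.8, -1.2]
opening: 0.0261
time_s: 35.1
tool_pos: [0.4965, -0.3241, 0.08]
eef_rot: [0.129, 0.695, -0.129, 0.695]
wrist_force: [-0.2, -0.1, -0.3]
opening: 0.0435
time_s: 35.72
tool_pos: [0.4961, -0.3241, 0.2926]
eef_rot: [0.13, 0.695, -0.13, 0.695]
wrist_force: [0.0, -0.5, -0.6]
opening: 0.0831
time_s: 36.22
tool_pos: [0.4608, -0.4168, 0.2902]
eef_rot: [0.13, 0.695, -0.129, 0.695]
wrist_force: [0.4, -0.3, -0.6]
opening: 0.0872
wand 0.76 [310.0, 266.9, 15.7, 37.3]
dock 0.94 [308.4, 287.0, 41.9, 32.8]
wand 0.68 [351.5, 269.1, 17.7, 27.7]
dock 0.7 [349.4, 280.5, 33.5, 29.3]
[array([195., 268.]), array([196., 212.]), array([199.,  77.])]
[array([194., 190.]), array([204., 161.]), array([229.,  90.])]
```

Picture limit reached, so I'll check numerically: compare the wand's yellow pixels with the first pictures, and the lid.

```bash
python3 - <<'E'
from h import *
for n in('scene','top'):
  c=r.capture(n);print(n,'arm TCP px',proj(c,st()[1]).round())
  for nm,im in(('start',cv2.imread(f'pics/{n}0.png')),('now',c['img'][:,:,::-1])):
    h=cv2.cvtColor(np.ascontiguousarray(im),cv2.COLOR_BGR2HSV);m=((h[...,0]>18)&(h[...,0]<32)&(h[...,1]>150)&(h[...,2]>90)).astype(np.uint8)
    m[:235]=0;m[300:]=0;m[:,:295]=0;m[:,375:]=0
    ys,xs=np.nonzero(m)
    top=[(y,xs[ys==y].min(),xs[ys==y].max()) for y in sorted(set(ys))]
    print(nm,len(ys),xs.mean().round(1),ys.mean().round(1),[tuple(map(int,t)) for t in top[::5]])
  d=r.cut_out(c,'press_lid');print(d and (d[0]['score'],d[0]['rect']))
E
```

```text
scene arm TCP px [324. 226.]
start 327 309.4 269.7 [(247, 311, 315), (253, 303, 317), (258, 302, 317), (263, 304, 317), (268, 304, 317), (273, 304, 316), (278, 302, 316), (283, 304, 310)]
now 415 309.6 266.2 [(247, 314, 314), (252, 302, 317), (257, 304, 317), (262, 304, 317), (267, 304, 317), (272, 304, 317), (277, 302, 316), (282, 303, 316)]
(0.87, [287.8, 145.6, 47.5, 55.1])
top arm TCP px [396. 254.]
start 138 353.8 261.9 [(253, 353, 357), (258, 349, 361), (263, 352, 356), (271, 352, 354), (276, 348, 351)]
now 128 353.1 263.8 [(254, 354, 355), (259, 350, 359), (264, 349, 354), (269, 352, 353), (274, 345, 353)]
[]
```

```bash
python3 -c "
from workcell import r
print(r.finish_job(), r.get_state()['time_s'])"
```

```text
the job is handed in; nothing more can be done
the job is handed in; nothing more can be done
```

The job is handed in at about 36 s of the 72 s allowed, with every step carried out. No verdict was reported.

- **Lid:** I gripped the handle bar and raised the lid until it stopped moving against about 44 N. The bar slipped out of the fingertips as I backed off at the stop. Later pictures showed the lid still standing up, but I had no direct reading of its angle.
- **Getting the slant:** The moves cannot tilt the tool, so I pivoted the gripped thermometer against the dock's lip until it leaned about 29°.
- **Measuring:** I held three poses, each for at least 2.4 s with the tool at rest. They were the best estimate, one 7 mm back and one 4 mm lower. The silhouette fit put the measuring point within about 6 mm of the spot in the first pose. That fit is coarse, at roughly ±2° of lean.
- **Contact with the press:** There was no sign of any. The wrist force stayed within a few newtons while the thermometer was near it, but it was not measured directly.
- **Docking:** I used the well's wall to straighten the thermometer, lowered it, released it and moved clear. Its outline in both cameras matches the start picture to about 1–2 pixels, so it is upright and seated.

**Checks that failed or were missed:**
- The final picture could not be viewed because the 12-picture limit was reached, so the last check was by numbers only.
- The network found the raised lid in the scene view but not in the top view.
- I did not check the positions of the canister, board, cheese, tomato, mug and jug at the end. The path stayed clear of them by plan.

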